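# Switch the spray-bench air selector with a flat screwdriver

### The job

Take the stubby flat screwdriver from the wooden stand, put its blade into the slotted selector next to the brass hose nipple on the grey air box, and turn that selector a quarter turn clockwise (seen from above), up to its stop. Leave the other selector as it is. Then put the screwdriver back in the stand, upright and fully seated, and let go.

Things in the scene. Friction and masses are not known exactly. Their poses are not given: they have to be found in the camera images.
- screwdriver: Flat screwdriver, 130 g, upright in the stand, any yaw. Origin: middle of the blade's lower edge; z up the axis, x along the blade's width; alike after a half turn. Above the origin: blade 16 mm (x) by 4 mm (y) to 16 mm, 9 mm shank to 60 mm, guard disc 46 mm wide to 66 mm, wooden handle 34 mm (x) by 22 mm (y) to 136 mm. Grip across the 22 mm, about 105 mm up.
- selector_slot (a point): Centre of the slot floor in the selector to turn (round aluminium boss, 52 mm wide, 22 mm tall, on the grey 90x170x50 mm box, nearer its brass nipple), 54 mm above the table; x along slot, z up, turns with it. Slot 20x6 mm and 8 mm deep, above it a flare, 10 mm tall, to a 32x18 mm mouth; blade has 7 degrees play. At first the slot is about along the box's long side, when switched across it.
- selector (a joint): Angle of that selector, rad: 0 = slot along the box's long side (stop), growing clockwise seen from above, 1.571 = slot across the box (stop). Starts up to 0.19. Friction about 0.08 N m; it stays where it is left. Box and stand are fixed to the table.
- other (a joint): Angle of the other, identical selector, 80 mm farther from the nipple, same sense; it starts at 0 and turns as easily.
- stand_hole0 (a point): Mouth centre of the round hole, 30 mm wide and 66 mm deep, in the top of the wooden stand (block 90x90 mm, 72 mm tall); z up. The screwdriver seated: guard flat on the block, blade edge 60 mm below this point (so 12 mm above the table), up to a few mm off centre.
Mind the look-alikes: they are no part of the job. Of the things like the screwdriver, leave any that is purple or turquoise; of the rest the smaller one is meant.

How it is judged:
By the outcome, as a careful person would: the job done as asked, in the order asked, and still so for the second after the job is handed in, with the robot touching nothing.
It also fails if it takes over 51 s, if anything falls off the work surface, if the arm or the gripper's body presses on something with over 40 N, if the wrist force passes 120 N, or if a joint passes its speed limit or range.

### The arm

A 7-joint arm with a two-finger parallel gripper is mounted at the origin on a cart in front of the work surface, level with it; the furniture and walls round the work are solid. World frame = base frame: x ahead of the robot, y to its left, z up, the work surface at z = 0. Lengths are in m, angles in rad, forces in N, time in s.
With the tool pointing down it reaches from about 0.4 to 0.85 m from the base axis. Payload 10.4 kg.
Tool frame: the origin (TCP) lies between the finger pads; the fingertips stand 8 mm ahead of it and the grasp point (between the pads) lies 11 mm behind it; z points along the fingers, x is the direction in which the jaws open and shut, and the axes are right-handed (so a half turn about z gives the same grasp; the last joint's range is limited). The gripper opens to 87 mm and grips with 3 to 60 N. Pads are 19 mm wide; open, the fingers measure 117 mm over their backs; the gripper's body (75 mm by 190 mm) begins 51 mm behind the grasp point.
Start: joints at [1.286, 0.332, -0.065, 1.46, 0.022, 1.35, -0.088], TCP at [0.162, -0.604, 0.231] pointing down, gripper open.
Joint ranges: [-2.6, 2.6], [-0.5, 2.12], [-1.47, 1.34], [0.16, 2.42], [-1.27, 4.41], [0.06, 2.06], [-2.6, 2.6]. Speed limits (rad/s): [2.22, 2.22, 2.79, 2.79, 3.14, 3.14, 3.14].

### API

Orientations are given as a unit quaternion [x, y, z, w].
In Python, from bench import r, viewer gives the robot as it stands.
- The arm moves only by the tool apply_moves, never from a script. Its argument "increments" is a list of rows, each an object with "grip": the closure in counts, from 0 (fully open) to 255 (shut); "xyz": the shift along the tool's x, y, z in mm, a list of three; "rotation": the turn, a rotation vector about the tool's x, y, z in degrees, a list of three. A call has 1 to 5 rows; each row is the pose to reach, as a shift and turn from the pose measured when the call began, along the tool's axes at that moment; what a row does not reach only later rows make up. A row lasts 1/8 s, in which the tool goes at most 62.5 mm and 10.7 degrees, less where a joint would pass 70% of its speed; a pose out of reach is approached as far as the arm can. A call with a gripper value outside its range is refused whole. The fingers move at their own pace and stop on an object; "squeeze" is the grip in N (left out, the last holds). Time passes only in rows, so rows that repeat a pose let the fingers close. It gives the time, the measured TCP pose, the force and the opening at its end, in the units of the state.
- r.read_state(): the state, without advancing time (a new reading comes with each control period).
- viewer.camera(name): name is "scene" or "top"; returns a dict with "img" (384x512x3 uint8, blue, green, red), "range_z" (384x512 float32, m along the optical axis (not along the pixel's ray), 0 where there is no reading), "vertical_fov" (degrees; the focal length in pixels is half the picture's height over the tangent of half this angle, whatever the lens; pixels are square), "cx", "cy" (the principal point, pixels), "rvec" (rotation vector, rad) and "tvec" (3), from world to camera coordinates, as OpenCV has them. Camera axes: x right, y down, z forward; pixel columns grow to the right and rows downward; lengths in m; the calibration is good to about 2 mm. A picture is of the moment at which its call begins.
- r.close_job(): hands the job in, once; it reports no verdict.
The state is a dict: "time": time; "joint_positions": joint angles; "joint_vel": joint speeds; "joint_torque": joint torques, N m; "ee_pos": TCP position; "eef_rot": TCP orientation; "ft_force": force on the tool from outside, world axes, zero at the start; "torque": the same for the moment, N m; "width": finger opening in m.
Only numpy, scipy, OpenCV 4.12 (cv2) and the standard library are available. Lean on these libraries where they do the work, as an engineer would, in place of code of your own. Each camera call takes 0.05 s, during which the arm holds its last target.

## Working session

There is one attempt and no reset: what is moved stays moved. The work goes in short steps, Python scripts to look and compute and a tool call to move; the robot and the scene stay as the last step left them, time stands still between calls to the robot, and variables do not carry over. Pictures are saved under pics/ and viewed, and the job is handed in when it is done.

Besides the shell and the picture viewer there is one more tool, called after ">>>" by a JSON object that holds its "fn" and its "kwargs". apply_moves: Moves the arm, as the interface text tells. Its arguments: {"type":"object","properties":{"increments":{"type":"array","items":{"type":"object","properties":{"grip":{"type":"number"},"xyz":{"type":"array","items":{"type":"number"}},"rotation":{"type":"array","items":{"type":"number"}}}}},"squeeze":{"type":"number"}},"required":["increments"]}

```bash
ls; mkdir -p pics
cat > h.py <<'E'
import numpy as np, cv2
from scipy.spatial.transform import Rotation as R
from bench import r, viewer
def cam(n):
    c=viewer.camera(n); h,w=c['img'].shape[:2]
    f=h/2/np.tan(np.radians(c['vertical_fov'])/2)
    c['K']=np.array([[f,0,c['cx']],[0,f,c['cy']],[0,0,1.]])
    c['R']=cv2.Rodrigues(np.array(c['rvec'],float))[0]; c['t']=np.array(c['tvec'],float).ravel()
    return c
def plane(c,uv,z):
    uv=np.atleast_2d(uv).astype(float)
    d=np.c_[uv,np.ones(len(uv))]@np.linalg.inv(c['K']).T@c['R']
    o=-c['R'].T@c['t']
    return o+d*((z-o[2])/d[:,2])[:,None]
def depthpts(c):
    h,w=c['range_z'].shape; v,u=np.mgrid[:h,:w]
    p=np.stack([u,v,np.ones_like(u)],-1)@np.linalg.inv(c['K']).T*c['range_z'][...,None]
    return (p-c['t'])@c['R']
def proj(c,p):
    q=np.atleast_2d(p)@c['R'].T+c['t']; q=q@c['K'].T; return q[:,:2]/q[:,2:]
E
python3 - <<'E'
from h import *
s=r.read_state(); print(s)
for n in('scene','top'):
    c=cam(n); cv2.imwrite(f'pics/{n}0.png',cv2.resize(c['img'],(768,576),interpolation=cv2.INTER_CUBIC))
    print(n,c['vertical_fov'],c['cx'],c['cy'],-c['R'].T@c['t'],c['R'][2])
E
```

```text
pics
{'time': 0.0, 'joint_positions': array([ 1.28637708,  0.33284676, -0.06472136,  1.46095341,  0.02161641,
        1.34990545, -0.0885084 ]), 'joint_vel': array([ 0.00061515, -0.00163172,  0.00147012, -0.00155001, -0.00039013,
        0.00102507, -0.00018751]), 'joint_torque': array([-1.40642311e-03, -6.23248744e+01,  2.36698589e-02, -3.89886475e+01,
       -6.14832784e-02,  3.98168061e-02,  1.13397164e-04]), 'ee_pos': array([ 0.16167584, -0.60332954,  0.2297639 ]), 'eef_rot': array([ 7.93370337e-01, -6.08738865e-01, -5.84335399e-04, -4.00341171e-04]), 'ft_force': array([ 0.59544009, -1.10716955, -0.19717321]), 'torque': array([ 0.01468494, -0.00676377,  0.00276554]), 'width': 0.0870445868099063}
scene 57.38459697228227 252.21767470116131 191.22655230035903 [0.05356712 0.5617069  0.65974526] [ 0.50809511 -0.54244428 -0.66902434]
top 49.04176009240685 252.65862957055054 188.561196212919 [0.43171016 0.10463539 1.06086061] [ 6.92609065e-02  7.59685286e-04 -9.97598291e-01]
```

View pics/scene0.png

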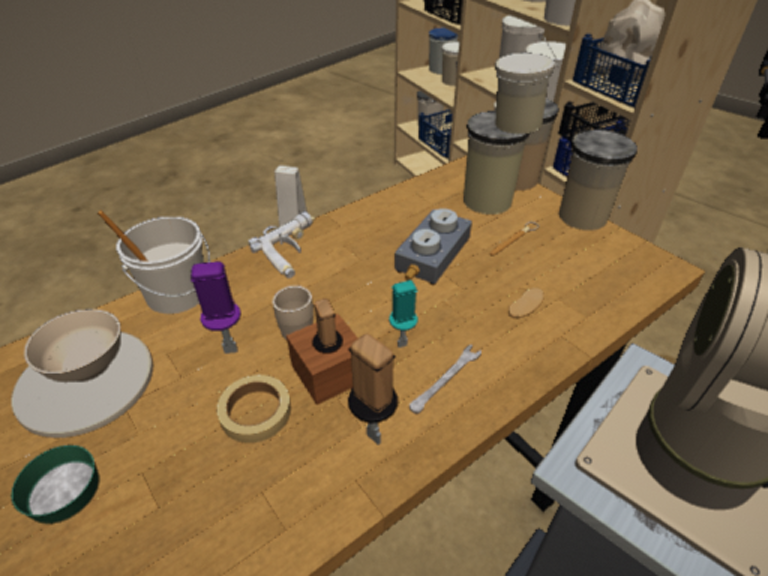

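View pics/top0.png

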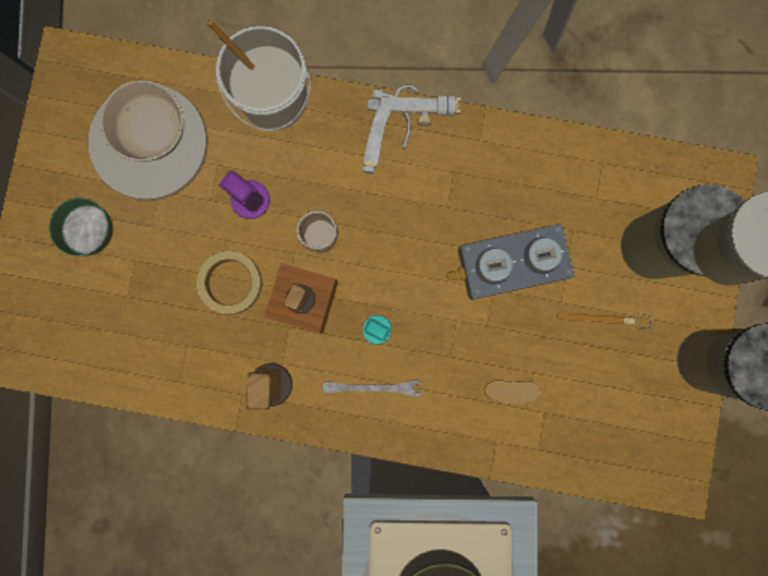

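Candidates: brown screwdriver in the stand (scene 326,325 / top 297,298), bigger brown one standing on the table (scene 372,375 / top 262,388), purple (scene 213,290) and turquoise (scene 403,300). Excluding purple and turquoise, the smaller brown one is in the stand, so that's the one meant. The box's nipple is at scene (412,270) and top (455,275), so the selector to turn is at top (495,265). I'll check with enlarged crops and measure.

Run:
```python
from h import *
s=cam('scene'); t=cam('top')
a=cv2.resize(s['img'][185:305,180:280],None,fx=5,fy=5,interpolation=cv2.INTER_CUBIC)
cv2.imwrite('pics/cropS.png',a)
a=cv2.resize(t['img'][165:230,170:240],None,fx=6,fy=6,interpolation=cv2.INTER_CUBIC)
b=cv2.resize(t['img'][140:205,295:390],None,fx=6,fy=6,interpolation=cv2.INTER_CUBIC)
cv2.imwrite('pics/cropT.png',np.vstack([np.hstack([a,np.zeros((390,150,3),np.uint8)]),b])[:, :600] if 0 else np.vstack([cv2.copyMakeBorder(a,0,0,0,150,cv2.BORDER_CONSTANT),b])[:, :570])
P=depthpts(t); np.set_printoptions(precision=4,suppress=True)
# heights
for n,(u0,v0,u1,v1) in dict(stand=(175,172,228,225),box=(298,145,388,205)).items():
    p=P[v0:v1,u0:u1].reshape(-1,3)
    hst=np.histogram(p[:,2],bins=np.arange(-.01,.2,.005)); print(n,[(round(b,3),k) for k,b in zip(*hst) if k>3])
def rect(mask,c,z):
    k=cv2.connectedComponentsWithStats(mask.astype(np.uint8)); i=1+k[2][1:,4].argmax()
    m=(k[1]==i).astype(np.uint8); cn=max(cv2.findContours(m,0,cv2.CHAIN_APPROX_NONE)[0],key=len).reshape(-1,2)
    w=plane(c,cn,z)[:,:2]; 
    q=cv2.minAreaRect((w*1000).astype(np.float32)); print(z,q); return q
H=P[...,2]; v,u=np.mgrid[:384,:512]
w=lambda a,b,c_,d:(u>=a)&(u<c_)&(v>=b)&(v<d)
rect(w(175,172,228,225)&(H>.055),t,.072)
rect(w(185,180,215,215)&(H>.135),t,.148)
rect(w(298,145,388,205)&(H>.04)&(H<.08),t,.05)
```

```text
stand [(np.float64(-0.01), np.int64(7)), (np.float64(-0.005), np.int64(637)), (np.float64(0.0), np.int64(598)), (np.float64(0.005), np.int64(15)), (np.float64(0.01), np.int64(5)), (np.float64(0.015), np.int64(7)), (np.float64(0.02), np.int64(7)), (np.float64(0.025), np.int64(9)), (np.float64(0.03), np.int64(4)), (np.float64(0.035), np.int64(9)), (np.float64(0.04), np.int64(6)), (np.float64(0.05), np.int64(9)), (np.float64(0.055), np.int64(6)), (np.float64(0.06), np.int64(5)), (np.float64(0.065), np.int64(161)), (np.float64(0.07), np.int64(957)), (np.float64(0.075), np.int64(141)), (np.float64(0.08), np.int64(13)), (np.float64(0.085), np.int64(4)), (np.float64(0.09), np.int64(4)), (np.float64(0.1), np.int64(5)), (np.float64(0.105), np.int64(5)), (np.float64(0.115), np.int64(4)), (np.float64(0.12), np.int64(6)), (np.float64(0.13), np.int64(4)), (np.float64(0.135), np.int64(7)), (np.float64(0.14), np.int64(28)), (np.float64(0.145), np.int64(121)), (np.float64(0.15), np.int64(6))]
box [(np.float64(-0.01), np.int64(23)), (np.float64(-0.005), np.int64(1456)), (np.float64(0.0), np.int64(1162)), (np.float64(0.005), np.int64(8)), (np.float64(0.01), np.int64(7)), (np.float64(0.015), np.int64(12)), (np.float64(0.02), np.int64(10)), (np.float64(0.025), np.int64(32)), (np.float64(0.03), np.int64(53)), (np.float64(0.035), np.int64(34)), (np.float64(0.04), np.int64(41)), (np.float64(0.045), np.int64(996)), (np.float64(0.05), np.int64(769)), (np.float64(0.055), np.int64(38)), (np.float64(0.06), np.int64(62)), (np.float64(0.065), np.int64(180)), (np.float64(0.07), np.int64(474)), (np.float64(0.075), np.int64(22))]
0.072 ((475.990966796875, 229.92445373535156), (91.2679214477539, 89.92097473144531), 74.40568542480469)
0.148 ((473.76251220703125, 227.1975860595703), (22.414318084716797, 33.02780532836914), 64.61495208740234)
0.05 ((540.5985717773438, -114.8014907836914), (89.56694030761719, 169.72793579101562), 12.840397834777832)
```

View pics/cropS.png

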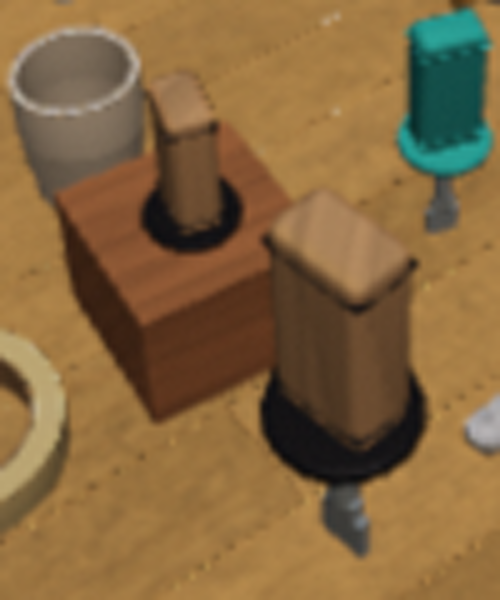

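View pics/cropT.png

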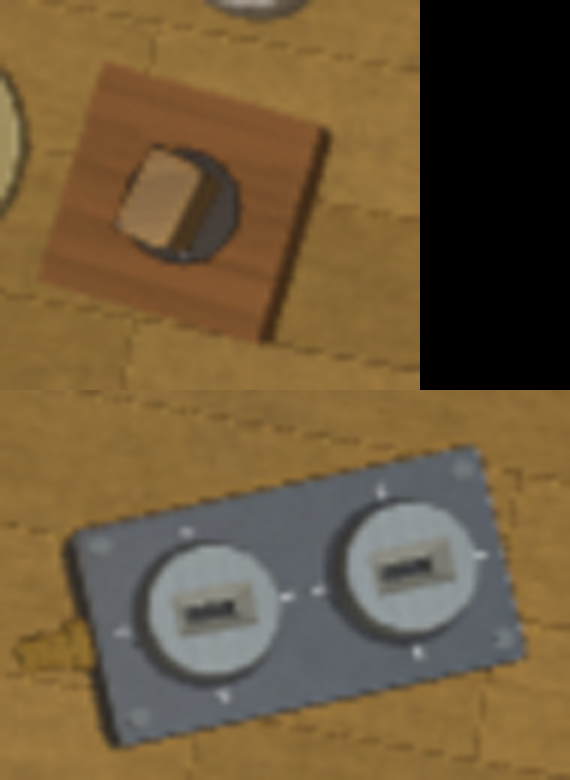

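The crops confirm it: stand screwdriver handle measures 22.4×33 mm and the block 91×90, so this is the right one. The near selector is at crop (210,610) and its slot is turned slightly. Next I'll measure the selector, slot and obstacles.

Run:
```python
from h import *
np.set_printoptions(precision=4,suppress=True)
t=cam('top');s=cam('scene'); P=depthpts(t);H=P[...,2]; v,u=np.mgrid[:384,:512]
# boss tops
m=((u>=298)&(u<388)&(v>=145)&(v<205)&(H>.064)&(H<.085)).astype(np.uint8)
for c in cv2.findContours(m,cv2.RETR_EXTERNAL,cv2.CHAIN_APPROX_NONE)[0]:
    if len(c)<20: continue
    w=plane(t,c.reshape(-1,2),.072)[:,:2]*1000
    print('boss',cv2.minEnclosingCircle(w.astype(np.float32)),cv2.fitEllipse(w.astype(np.float32)), cv2.boundingRect(c))
# slot: beige flare and dark
hsv=cv2.cvtColor(t['img'],cv2.COLOR_BGR2HSV)
for (cx,cy) in((330,177),(363,170)):
    g=cv2.cvtColor(t['img'],cv2.COLOR_BGR2GRAY)[cy-10:cy+11,cx-14:cx+15]
    print(g)
    print(hsv[cy-8:cy+9,cx-12:cx+13,1])
# obstacles: height map in world cells
for n,c in(('top',t),('scene',s)):
    q=depthpts(c)[c['range_z']>0]; 
    q=q[(q[:,2]>.02)&(q[:,2]<.7)]
    xs=np.arange(0,1,.05); ys=np.arange(.6,-.75,-.05)
    g=np.zeros((len(xs),len(ys)))
    for p in q:
        i=int(p[0]//.05); j=int((.6-p[1])//.05)
        if 0<=i<len(xs) and 0<=j<len(ys): g[i,j]=max(g[i,j],p[2])
    print(n,'cols y from .6 down to',ys[-1]); 
    for i in range(len(xs))[::-1]: print('%.2f'%xs[i],' '.join('%3d'%(x*1000) for x in g[i]))
```

```text
boss ((531.8424072265625, -76.4210433959961), 26.346481323242188) ((531.8892211914062, -76.42081451416016), (49.19423294067383, 51.146156311035156), 18.79122543334961) (319, 166, 23, 22)
boss ((549.998291015625, -153.7713623046875), 26.558725357055664) ((549.817626953125, -153.88742065429688), (49.05506134033203, 51.70711898803711), 18.166484832763672) (352, 159, 22, 21)
[[101 101 101 101  99  86  70  72  99 120 140 145 150 151 152 149 149 149
  143 133 123 104  97  97  97  97  98  97  99]
 [100 100 101 100  86  67  69 106 138 148 151 149 149 149 152 149 149 150
  149 147 145 126 104  96  97  98  98  98  98]
 [100 100 100  86  69  68 109 141 147 150 150 149 149 149 151 150 147 150
  148 147 149 146 125 105  97  98  98  97 100]
 [101 101  93  71  64  92 140 150 148 149 151 149 148 148 151 150 148 149
  149 147 149 148 144 126 103  98  98  99  97]
 [101 100  82  65  75 127 149 152 149 148 150 149 147 149 150 152 148 147
  148 146 144 147 148 142 112  99  97  97  97]
 [102  93  71  64 101 143 152 152 148 146 152 150 146 146 145 145 142 139
  137 136 133 144 147 145 127 102  95  97  97]

[... 10995 characters left out ...]
76   0   0   0   0   0
0.25   0   0   0   0   0   0   0   0   0   0   0   0   0   0   0   0   0   0   0   0   0   0   0   0   0   0   0
0.20   0   0   0   0   0   0   0   0   0   0   0   0   0   0   0   0   0   0   0   0   0   0   0   0 314 326   0
0.15   0   0   0   0   0   0   0   0   0   0   0   0   0   0   0   0   0   0   0   0   0   0 321 309 310 236   0
0.10   0   0   0   0   0   0   0   0   0   0   0   0   0   0   0   0   0   0   0   0   0   0   0 238   0   0   0
0.05   0   0   0   0   0   0   0   0   0   0 321 330 328 259   0   0   0   0   0   0   0   0   0   0   0   0   0
0.00   0   0   0   0   0   0   0   0   0   0 320 330   0   0   0   0   0   0   0   0   0   0   0   0   0   0   0
```

```bash
cat >> h.py <<'E'
def slots(t):
    for (cx,cy) in((531.9,-76.4),(549.9,-153.8)):
        # rectified metric patch, 0.5mm/px, at z=.072; rows=x down.., cols
        N=64; gx,gy=np.meshgrid((np.arange(-N,N+1))*.5+cx,(np.arange(-N,N+1))*.5+cy)  # cols=x rows=y
        uv=proj(t,np.c_[gx.ravel()/1000,gy.ravel()/1000,np.full(gx.size,.072)]).reshape(2*N+1,2*N+1,2).astype(np.float32)
        g=cv2.remap(cv2.cvtColor(t['img'],cv2.COLOR_BGR2GRAY),uv[...,0],uv[...,1],cv2.INTER_CUBIC)
        yy,xx=np.mgrid[-N:N+1,-N:N+1]; 
        for th in(144,100):
            m=((g<th)&(xx**2+yy**2<(2*21)**2)).astype(np.uint8)
            k=cv2.connectedComponentsWithStats(m); i=1+k[2][1:,4].argmax(); m=(k[1]==i).astype(np.uint8)
            M=cv2.moments(m,True); a=.5*np.degrees(np.arctan2(2*M['mu11'],M['mu20']-M['mu02']))
            c=max(cv2.findContours(m,0,1)[0],key=len); q=cv2.minAreaRect(c)
            print(th,'area mm2',M['m00']/4,'centre',cx+(M['m10']/M['m00']-N)/2,cy+(M['m01']/M['m00']-N)/2,'axis deg',a,'rect',np.array(q[1])/2,q[2])
def rel(pos,yaw):
    """world pos (m), yaw deg of tool x, tool straight down -> row relative to the present pose"""
    s=r.read_state(); R0=R.from_quat(s['eef_rot']); p0=np.array(s['ee_pos'])
    y=np.radians(yaw); X=np.array([np.cos(y),np.sin(y),0]); Z=np.array([0,0,-1.]); Rt=R.from_matrix(np.c_[X,np.cross(Z,X),Z])
    d=R0.inv().apply(np.array(pos)-p0)*1000; rv=np.degrees((R0.inv()*Rt).as_rotvec())
    print('xyz',d.round(1),'rot',rv.round(1),'| now',p0.round(4),'yaw',np.degrees(np.arctan2(*R0.apply([1,0,0])[[1,0]])).round(1))
E
python3 - <<'E'
from h import *
slots(cam('top'))
rel((.162,-.604,.42),-75); rel((.3,-.36,.42),-40)
E
```

```text
144 area mm2 650.0 centre 531.7561538461538 -77.96884615384616 axis deg -78.95444916675036 rect [20.26332664 34.65349579] 10.885526657104492
100 area mm2 145.75 centre 530.6487135506003 -76.19073756432248 axis deg -80.4693136840404 rect [ 8.08476353 20.83101273] 10.491477012634277
144 area mm2 655.5 centre 549.6757437070938 -155.90736079328758 axis deg -76.49051589168485 rect [20.45661163 34.67222595] 11.768288612365723
100 area mm2 150.5 centre 548.3551495016611 -153.43787375415283 axis deg -77.98659565847933 rect [ 8.04076195 21.3766613 ] 11.309932708740234
xyz [   0.4   -0.2 -189.6] rot [0. 0. 0.] | now [ 0.1617 -0.6036  0.2304] yaw -75.0
xyz [-199.6 -196.6 -189.6] rot [ -0.   0. -35.] | now [ 0.1617 -0.6036  0.2304] yaw -75.0
```

>>> {"fn": "apply_moves", "kwargs": {"increments": [{"grip": 0,"xyz": [0,0,-62],"rotation": [0,0,0]},{"grip": 0,"xyz": [0,0,-124],"rotation": [0,0,0]},{"grip": 0,"xyz": [-20,-20,-186],"rotation": [0,0,0]},{"grip": 0,"xyz": [-60,-60,-190],"rotation": [0,0,-10]},{"grip": 0,"xyz": [-100,-100,-190],"rotation": [0,0,-20]}], "squeeze": 30}}

```text
time: 0.98
ee_pos: [0.2334, -0.48, 0.4216]
eef_rot: [0.888, -0.459, 0.001, 0.001]
ft_force: [1.1, 1.0, 0.0]
width: 0.0868
```

Run:
```python
from h import *
rel((.44,-.14,.42),-10);rel((.474,.228,.42),64.6)
print(r.read_state()['joint_positions'].round(3))
```

```text
xyz [-158.1 -365.1    1.2] rot [  0.1  -0.1 -44.7] | now [ 0.2334 -0.48    0.4216] yaw -54.7
xyz [-4.387e+02 -6.056e+02  6.000e-01] rot [ 1.000e-01 -1.000e-01 -1.193e+02] | now [ 0.2334 -0.48    0.4216] yaw -54.7
[ 1.181  0.108 -0.165  1.338  0.018  1.695  0.064]
```

>>> {"fn": "apply_moves", "kwargs": {"increments": [{"grip": 0,"xyz": [-24,-55,0],"rotation": [0,0,-10]},{"grip": 0,"xyz": [-48,-110,0],"rotation": [0,0,-20]},{"grip": 0,"xyz": [-72,-165,0],"rotation": [0,0,-30]},{"grip": 0,"xyz": [-96,-220,0],"rotation": [0,0,-40]},{"grip": 0,"xyz": [-120,-275,0],"rotation": [0,0,-50]}]}}

```text
time: 1.6
ee_pos: [0.3891, -0.2213, 0.4215]
eef_rot: [0.999, -0.038, 0.001, 0.001]
ft_force: [1.6, -0.7, -0.4]
width: 0.087
```

Run:
```python
from h import *
rel((.474,.228,.30),64.6)
```

```text
xyz [  50.2 -454.7  120.5] rot [  0.2  -0.  -69. ] | now [ 0.3891 -0.2213  0.4215] yaw -4.4
```

>>> {"fn": "apply_moves", "kwargs": {"increments": [{"grip": 0,"xyz": [10,-58,0],"rotation": [0,0,-10]},{"grip": 0,"xyz": [20,-116,0],"rotation": [0,0,-20]},{"grip": 0,"xyz": [30,-174,0],"rotation": [0,0,-30]},{"grip": 0,"xyz": [40,-232,20],"rotation": [0,0,-40]},{"grip": 0,"xyz": [50,-290,40],"rotation": [0,0,-50]}]}}

```text
time: 2.22
ee_pos: [0.4612, 0.0658, 0.3808]
eef_rot: [0.921, 0.39, 0.001, 0.002]
ft_force: [1.2, -0.6, -0.4]
width: 0.0869
```

Run:
```python
from h import *
rel((.474,.228,.24),64.6)
```

```text
xyz [ 125.4 -104.2  140.3] rot [  0.2   0.1 -18.7] | now [0.4612 0.0658 0.3808] yaw 45.9
```

>>> {"fn": "apply_moves", "kwargs": {"increments": [{"grip": 0,"xyz": [35,-29,30],"rotation": [0,0,-6]},{"grip": 0,"xyz": [70,-58,60],"rotation": [0,0,-12]},{"grip": 0,"xyz": [105,-87,100],"rotation": [0,0,-18.7]},{"grip": 0,"xyz": [125.4,-104.2,140],"rotation": [0.2,0.1,-18.7]},{"grip": 0,"xyz": [125.4,-104.2,140],"rotation": [0.2,0.1,-18.7]}]}}

```text
time: 2.85
ee_pos: [0.4721, 0.2292, 0.2377]
eef_rot: [0.844, 0.536, -0.002, -0.001]
ft_force: [0.3, -0.3, 0.5]
width: 0.0872
```

Run:
```python
from h import *
rel((.475,.2285,.106),64.6)
for n in('scene','top'):
    c=cam(n); cv2.imwrite(f'pics/{n}1.png',cv2.resize(c['img'],(768,576),interpolation=cv2.INTER_CUBIC))
s=r.read_state();print(s['eef_rot'],s['ft_force'])
```

```text
xyz [  0.8   3.4 131.6] rot [-0.2  0.1  0.2] | now [0.4721 0.2292 0.2377] yaw 64.8
[8.45111153e-01 5.34590408e-01 4.57010442e-04 1.58567671e-04] [-0.130625   -0.29303531  0.78331137]
```

View pics/scene1.png

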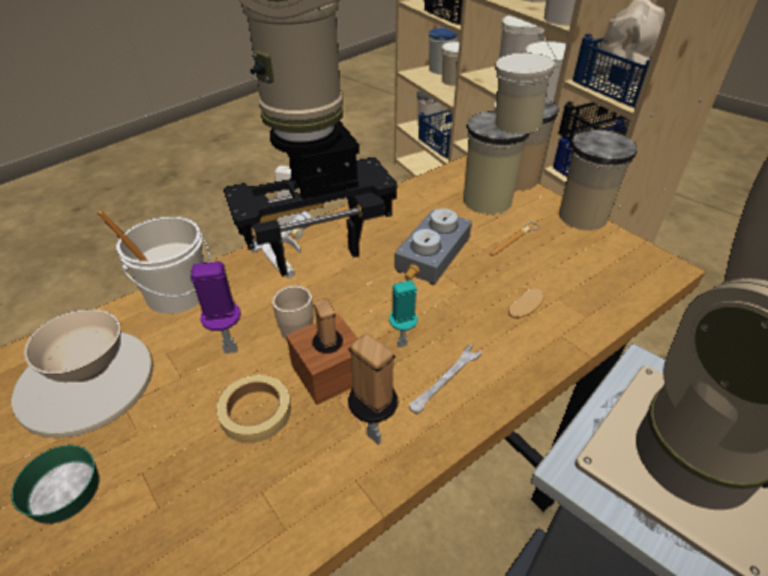

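The gripper hangs straight over the stand screwdriver, jaws astride its short side. Purple (213,290) and the big brown (372,370) are clear of the gripper body. Descending and gripping.

>>> {"fn": "apply_moves", "kwargs": {"increments": [{"grip": 0,"xyz": [0.8,3.4,50],"rotation": [-0.2,0.1,0.2]},{"grip": 0,"xyz": [0.8,3.4,95],"rotation": [-0.2,0.1,0.2]},{"grip": 0,"xyz": [0.8,3.4,131.6],"rotation": [-0.2,0.1,0.2]},{"grip": 0,"xyz": [0.8,3.4,131.6],"rotation": [-0.2,0.1,0.2]},{"grip": 60,"xyz": [0.8,3.4,131.6],"rotation": [-0.2,0.1,0.2]}]}}

```text
time: 3.58
ee_pos: [0.4792, 0.227, 0.1115]
eef_rot: [0.846, 0.533, 0.004, 0.002]
ft_force: [-0.2, -0.4, 0.5]
width: 0.0826
```

Run:
```python
from h import *
rel((.475,.2285,.106),64.6)
c=cam('scene'); cv2.imwrite('pics/scene2.png',cv2.resize(c['img'][170:300,150:300],None,fx=4,fy=4,interpolation=cv2.INTER_CUBIC))
```

```text
xyz [-0.5 -4.5  5.5] rot [ 0.4 -0.2 -0.2] | now [0.4792 0.227  0.1115] yaw 64.4
```

View pics/scene2.png

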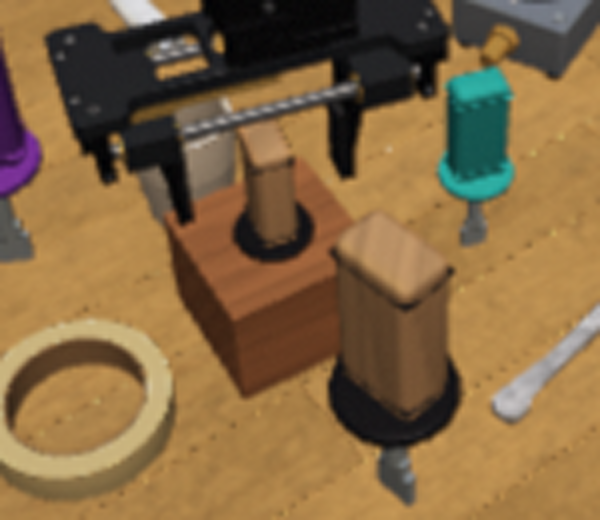

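The handle (crop 268,190) stands between the fingers. I'll make a small correction and close with a moderate grip.

>>> {"fn": "apply_moves", "kwargs": {"increments": [{"grip": 60,"xyz": [-0.5,-4.5,5],"rotation": [0.4,-0.2,-0.2]},{"grip": 120,"xyz": [-0.5,-4.5,5],"rotation": [0.4,-0.2,-0.2]},{"grip": 255,"xyz": [-0.5,-4.5,5],"rotation": [0.4,-0.2,-0.2]},{"grip": 255,"xyz": [-0.5,-4.5,5],"rotation": [0.4,-0.2,-0.2]},{"grip": 255,"xyz": [-0.5,-4.5,5],"rotation": [0.4,-0.2,-0.2]}], "squeeze": 45}}

```text
time: 4.25
ee_pos: [0.475, 0.2287, 0.1066]
eef_rot: [0.845, 0.534, 0.0, -0.0]
ft_force: [0.1, 0.1, 0.6]
width: 0.0342
```

>>> {"fn": "apply_moves", "kwargs": {"increments": [{"grip": 255,"xyz": [0,0,0],"rotation": [0,0,0]},{"grip": 255,"xyz": [0,0,0],"rotation": [0,0,0]},{"grip": 255,"xyz": [0,0,0],"rotation": [0,0,0]}]}}

```text
time: 4.62
ee_pos: [0.475, 0.2286, 0.1065]
eef_rot: [0.845, 0.534, 0.0, -0.0]
ft_force: [0.8, -0.7, 0.1]
width: 0.0218
```

Run:
```python
from h import *
s=r.read_state(); print(s['ft_force'],s['torque'],s['width'])
rel((.475,.2285,.106),64.6); rel((.475,.2285,.206),64.6)
```

```text
[ 0.79026008 -0.65950291  0.1055658 ] [-0.04400017 -0.15462165  0.01681547] 0.021765774009701953
xyz [-0.1  0.   0.5] rot [-0.  -0.1 -0. ] | now [0.475  0.2286 0.1065] yaw 64.6
xyz [  0.    0.  -99.5] rot [-0.  -0.1 -0. ] | now [0.475  0.2286 0.1065] yaw 64.6
```

Gripped, width 21.8 mm as expected. Lift.

>>> {"fn": "apply_moves", "kwargs": {"increments": [{"grip": 255,"xyz": [0,0,-25],"rotation": [0,0,0]},{"grip": 255,"xyz": [0,0,-60],"rotation": [0,0,0]},{"grip": 255,"xyz": [0,0,-105],"rotation": [0,0,0]},{"grip": 255,"xyz": [0,0,-150],"rotation": [0,0,0]},{"grip": 255,"xyz": [0,0,-150],"rotation": [0,0,0]}]}}

```text
time: 5.25
ee_pos: [0.4761, 0.2295, 0.2596]
eef_rot: [0.845, 0.534, 0.003, 0.0]
ft_force: [0.4, -0.0, -2.3]
width: 0.0216
```

Run:
```python
from h import *
s=r.read_state(); print(s['ft_force'],s['torque'],s['width'])
rel((.532,-.077,.25),10.4)
c=cam('scene'); cv2.imwrite('pics/scene3.png',cv2.resize(c['img'][60:260,150:350],None,fx=3,fy=3,interpolation=cv2.INTER_CUBIC))
```

```text
[ 0.41154175 -0.04963487 -2.30338893] [ 0.12398219 -0.10405443  0.01131827] 0.021625364323209252
xyz [-252.9  182.     9.1] rot [ 0.1 -0.3 54.2] | now [0.4761 0.2295 0.2596] yaw 64.6
```

View pics/scene3.png

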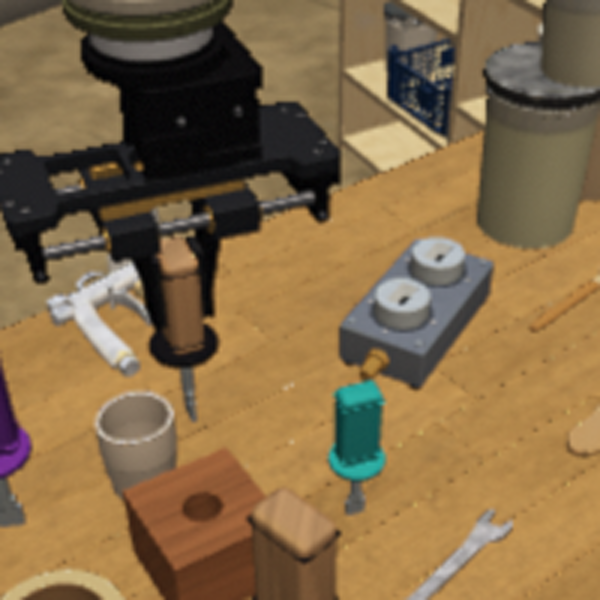

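Screwdriver is held (blade tip at crop 193,415) and the stand hole is visible (200,505). Move over to the selector.

>>> {"fn": "apply_moves", "kwargs": {"increments": [{"grip": 255,"xyz": [-50,36,0],"rotation": [0,0,10]},{"grip": 255,"xyz": [-101,73,0],"rotation": [0,0,20]},{"grip": 255,"xyz": [-152,109,0],"rotation": [0,0,30]},{"grip": 255,"xyz": [-202,146,0],"rotation": [0,0,40]},{"grip": 255,"xyz": [-240,173,5],"rotation": [0,0,50]}]}}

```text
time: 5.92
ee_pos: [0.5281, -0.0655, 0.2506]
eef_rot: [0.992, 0.123, 0.0, -0.0]
ft_force: [0.9, 0.7, -1.0]
width: 0.0223
```

Run:
```python
from h import *
s=r.read_state(); print(s['ft_force'],s['torque'],s['width'])
rel((.532,-.077,.205),10.4)
```

```text
[ 0.88073529  0.7479744  -1.01745194] [-0.00613453 -0.1955873  -0.01059312] 0.02225042854402654
xyz [ 1.  12.1 45.6] rot [-0.  -0.   3.7] | now [ 0.5281 -0.0655  0.2506] yaw 14.1
```

>>> {"fn": "apply_moves", "kwargs": {"increments": [{"grip": 255,"xyz": [1,12,25],"rotation": [0,0,3.7]},{"grip": 255,"xyz": [1,12,46],"rotation": [0,0,3.7]},{"grip": 255,"xyz": [1,12,46],"rotation": [0,0,3.7]}]}}

```text
time: 6.3
ee_pos: [0.5304, -0.0768, 0.2019]
eef_rot: [0.996, 0.091, -0.002, -0.001]
ft_force: [0.5, 0.2, -0.5]
width: 0.022
```

Run:
```python
from h import *
s=r.read_state(); print(s['ft_force'],s['torque'],s['width'],s['joint_positions'].round(2))
rel((.532,-.077,.205),10.4)
c=cam('scene'); im=c['img'].copy()
im=cv2.resize(im[110:210,230:330],None,fx=6,fy=6,interpolation=cv2.INTER_CUBIC)
R0=R.from_quat(s['eef_rot']);p=np.array(s['ee_pos'])
pts=[p+R0.apply([0,0,.0945]),p+R0.apply([.0,.008,.0945]),p+R0.apply([0,-.008,.0945]),p+R0.apply([0,0,.0345]),[.5319,-.0764,.072],[.5319,-.0764,.062]]
for q,col in zip(proj(c,np.array(pts)),[(0,0,255)]*3+[(255,0,0)]+[(0,255,0)]*2):
    cv2.circle(im,tuple(int(x) for x in ((q-[230,110]+.5)*6)),3,col,-1)
cv2.imwrite('pics/scene4.png',im)
c=cam('top'); cv2.imwrite('pics/top4.png',cv2.resize(c['img'][120:220,280:400],None,fx=5,fy=5,interpolation=cv2.INTER_CUBIC))
```

```text
[ 0.45988192  0.23520037 -0.51496271] [ 0.00684298 -0.13927914 -0.03944106] 0.02203379760198165 [ 0.66  0.22 -0.68  1.7   0.14  1.27  0.13]
xyz [ 1.6  0.5 -3.2] rot [-0.2  0.2  0. ] | now [ 0.5304 -0.0768  0.2019] yaw 10.4
```

View pics/scene4.png

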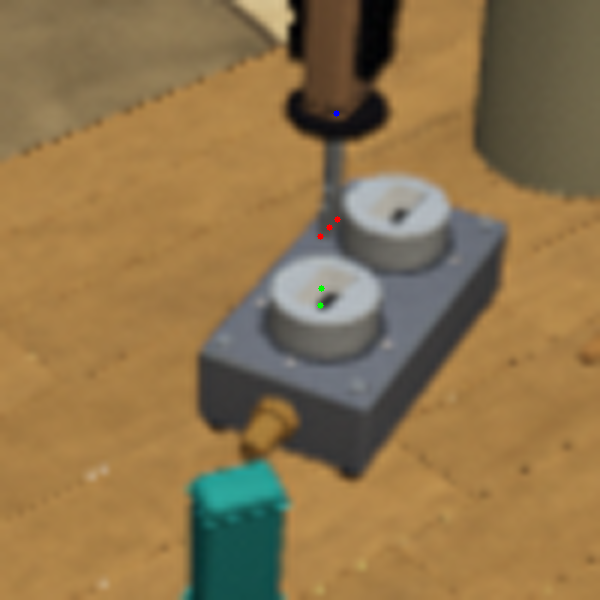

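Projected blade edge (red) lies on the real blade, and the selector centre (green, 321,288) sits in the mouth of the selector by the nipple. Descend into the flare.

>>> {"fn": "apply_moves", "kwargs": {"increments": [{"grip": 255,"xyz": [1.6,0.5,15],"rotation": [-0.2,0.2,0]},{"grip": 255,"xyz": [1.6,0.5,30],"rotation": [-0.2,0.2,0]},{"grip": 255,"xyz": [1.6,0.5,36],"rotation": [-0.2,0.2,0]},{"grip": 255,"xyz": [1.6,0.5,40],"rotation": [-0.2,0.2,0]},{"grip": 255,"xyz": [1.6,0.5,40],"rotation": [-0.2,0.2,0]}]}}

```text
time: 7.02
ee_pos: [0.5335, -0.0766, 0.1644]
eef_rot: [0.996, 0.091, 0.002, 0.001]
ft_force: [0.4, -0.1, -0.8]
width: 0.0219
```

Run:
```python
from h import *
s=r.read_state(); print(s['ft_force'],s['torque'],s['width'],s['joint_positions'].round(2))
rel((.532,-.077,.1515),10.4)
c=cam('scene'); im=c['img'].copy()
im=cv2.resize(im[110:210,230:330],None,fx=6,fy=6,interpolation=cv2.INTER_CUBIC)
cv2.imwrite('pics/scene5.png',im)
```

```text
[ 0.37861336 -0.09702412 -0.78180789] [ 0.02008393 -0.08587789 -0.01611911] 0.021869444194139224 [ 0.65  0.26 -0.68  1.75  0.17  1.19  0.11]
xyz [-1.6  0.1 12.9] rot [ 0.1 -0.2  0. ] | now [ 0.5335 -0.0766  0.1644] yaw 10.4
```

View pics/scene5.png

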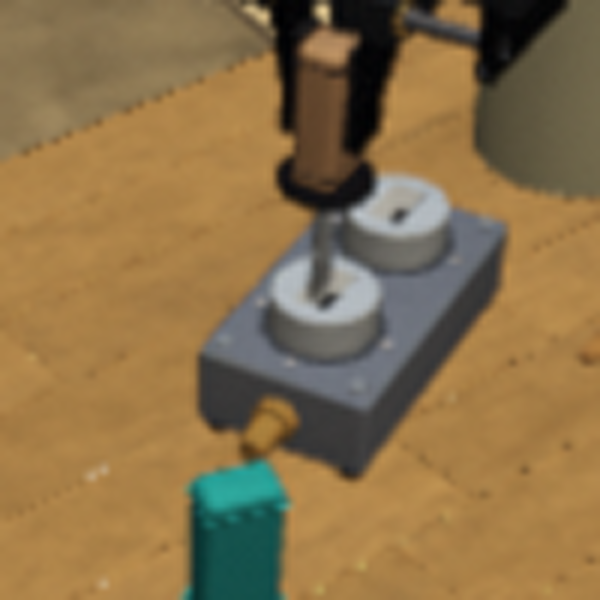

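>>> {"fn": "apply_moves", "kwargs": {"increments": [{"grip": 255,"xyz": [-1.6,0,3],"rotation": [0.1,-0.2,0]},{"grip": 255,"xyz": [-1.6,0,7],"rotation": [0.1,-0.2,0]},{"grip": 255,"xyz": [-1.6,0,10],"rotation": [0.1,-0.2,0]},{"grip": 255,"xyz": [-1.6,0,13],"rotation": [0.1,-0.2,0]},{"grip": 255,"xyz": [-1.6,0,13],"rotation": [0.1,-0.2,0]}]}}

```text
time: 7.7
ee_pos: [0.532, -0.0772, 0.1514]
eef_rot: [0.996, 0.091, 0.0, 0.0]
ft_force: [1.6, -1.8, -1.7]
width: 0.0218
```

Run:
```python
from h import *
s=r.read_state(); print(s['ft_force'],s['torque'],s['width'],s['joint_positions'].round(2))
rel((.532,-.0765,.1500),10.4)
c=cam('scene'); im=c['img'].copy()
im=cv2.resize(im[110:210,230:330],None,fx=6,fy=6,interpolation=cv2.INTER_CUBIC)
cv2.imwrite('pics/scene6.png',im)
```

```text
[ 1.57585025 -1.80645303 -1.70364051] [-0.48417655 -0.27012865  0.03436896] 0.021782930456662568 [ 0.65  0.27 -0.68  1.77  0.18  1.17  0.1 ]
xyz [ 0.1 -0.7  1.3] rot [ 0. -0.  0.] | now [ 0.532  -0.0772  0.1514] yaw 10.4
```

View pics/scene6.png

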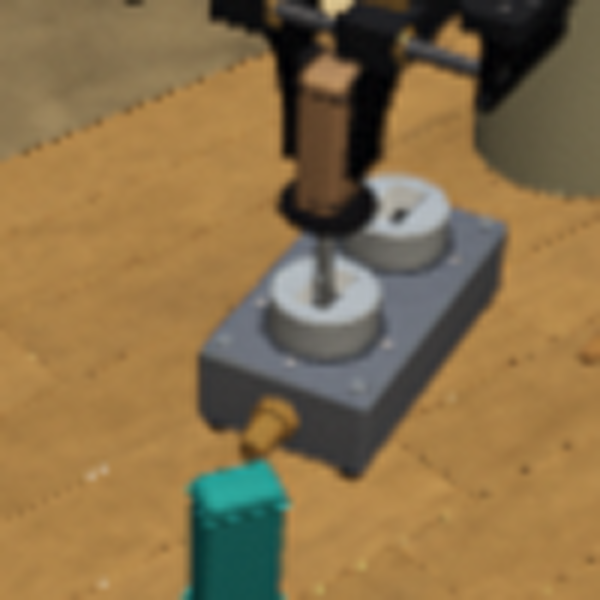

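The blade is in the slot (about 5 mm deep, forces of 1–2 N). Turn clockwise.

>>> {"fn": "apply_moves", "kwargs": {"increments": [{"grip": 255,"xyz": [0,-0.4,1],"rotation": [0,0,6]},{"grip": 255,"xyz": [0,-0.4,1],"rotation": [0,0,14]},{"grip": 255,"xyz": [0,-0.4,1],"rotation": [0,0,22]},{"grip": 255,"xyz": [0,-0.4,1],"rotation": [0,0,30]},{"grip": 255,"xyz": [0,-0.4,1],"rotation": [0,0,38]}]}}

```text
time: 8.38
ee_pos: [0.532, -0.0772, 0.1505]
eef_rot: [0.971, -0.241, 0.0, 0.001]
ft_force: [0.3, -2.5, -2.7]
width: 0.0218
```

Run:
```python
from h import *
s=r.read_state(); print(s['ft_force'],s['torque'],s['width'],s['joint_positions'].round(2))
rel((.532,-.0768,.150),-77)
c=cam('scene'); im=c['img'].copy()
im=cv2.resize(im[110:210,230:330],None,fx=6,fy=6,interpolation=cv2.INTER_CUBIC)
cv2.imwrite('pics/scene7.png',im)
```

```text
[ 0.32087398 -2.49375371 -2.70917317] [-0.72790036 -0.49348456  0.11039034] 0.021791356253429713 [ 0.57  0.25 -0.59  1.77  0.15  1.16 -0.55]
xyz [-0.2 -0.3  0.5] rot [ 0.  -0.1 49.2] | now [ 0.532  -0.0772  0.1505] yaw -27.8
```

View pics/scene7.png

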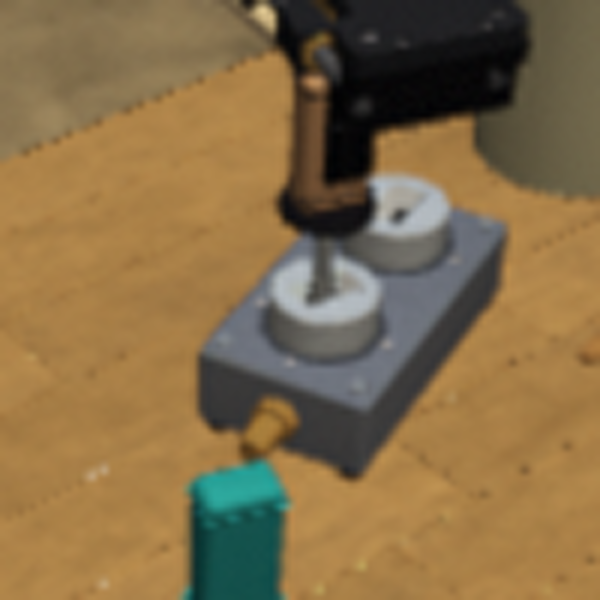

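>>> {"fn": "apply_moves", "kwargs": {"increments": [{"grip": 255,"xyz": [-0.2,-0.3,0.5],"rotation": [0,0,9]},{"grip": 255,"xyz": [-0.2,-0.3,0.5],"rotation": [0,0,18]},{"grip": 255,"xyz": [-0.2,-0.3,0.5],"rotation": [0,0,27]},{"grip": 255,"xyz": [-0.2,-0.3,0.5],"rotation": [0,0,36]},{"grip": 255,"xyz": [-0.2,-0.3,0.5],"rotation": [0,0,45]}]}}

```text
time: 9.05
ee_pos: [0.5326, -0.0776, 0.1504]
eef_rot: [0.802, -0.598, 0.001, 0.0]
ft_force: [2.2, -3.8, -1.0]
width: 0.0214
```

Run:
```python
from h import *
s=r.read_state(); print(s['ft_force'],s['torque'],s['width'],s['joint_positions'].round(2))
rel((.532,-.0768,.150),-77)
```

```text
[ 2.21900555 -3.7793972  -0.95803357] [-1.11657227 -0.52017774  0.10203433] 0.021365572808498188 [ 0.49  0.24 -0.49  1.77  0.13  1.16 -1.32]
xyz [-0.9  0.3  0.4] rot [-0.1 -0.2  3.6] | now [ 0.5326 -0.0776  0.1504] yaw -73.4
```

>>> {"fn": "apply_moves", "kwargs": {"increments": [{"grip": 255,"xyz": [-0.6,0,0],"rotation": [0,0,4]},{"grip": 255,"xyz": [-0.6,0,0],"rotation": [0,0,6]},{"grip": 255,"xyz": [-0.6,0,0],"rotation": [0,0,8]},{"grip": 255,"xyz": [-0.6,0,0],"rotation": [0,0,8]}]}}

```text
time: 9.55
ee_pos: [0.5326, -0.0776, 0.1505]
eef_rot: [0.758, -0.652, 0.002, 0.0]
ft_force: [2.5, -4.8, -3.7]
width: 0.0215
```

Run:
```python
from h import *
s=r.read_state(); print(s['ft_force'],s['torque'],s['width'])
rel((.532,-.0768,.150),-77)
```

```text
[ 2.48021527 -4.79490119 -3.65084219] [-1.49807037 -0.66617497  0.09369645] 0.021527074205362255
xyz [-0.8  0.4  0.5] rot [-0.1 -0.2 -4.4] | now [ 0.5326 -0.0776  0.1505] yaw -81.4
```

>>> {"fn": "apply_moves", "kwargs": {"increments": [{"grip": 255,"xyz": [-0.5,0.3,0],"rotation": [0,0,2]},{"grip": 255,"xyz": [-0.5,0.3,0],"rotation": [0,0,4]},{"grip": 255,"xyz": [-0.5,0.3,0],"rotation": [0,0,4]}]}}

```text
time: 9.93
ee_pos: [0.5325, -0.0776, 0.1505]
eef_rot: [0.735, -0.678, 0.002, 0.0]
ft_force: [2.4, -4.0, -3.8]
width: 0.0217
```

Run:
```python
from h import *
s=r.read_state(); print(s['ft_force'],s['torque'],s['width'])
rel((.532,-.0768,.150),-77)
c=cam('scene'); im=c['img'].copy()
im=cv2.resize(im[110:210,230:330],None,fx=6,fy=6,interpolation=cv2.INTER_CUBIC)
cv2.imwrite('pics/scene8.png',im)
```

```text
[ 2.39224523 -3.96871869 -3.84010485] [-1.43983725 -0.85435217  0.1070991 ] 0.021699257337682746
xyz [-0.8  0.4  0.5] rot [-0.1 -0.2 -8.4] | now [ 0.5325 -0.0776  0.1505] yaw -85.4
```

View pics/scene8.png

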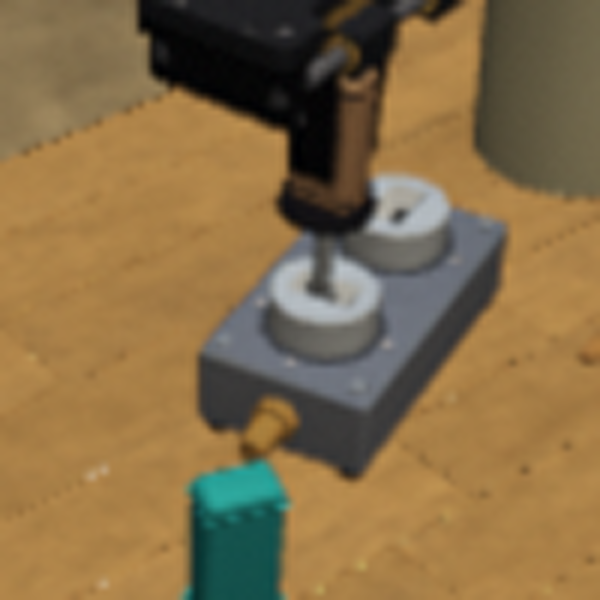

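>>> {"fn": "apply_moves", "kwargs": {"increments": [{"grip": 255,"xyz": [-0.5,0.3,0],"rotation": [0,0,2]},{"grip": 255,"xyz": [-0.5,0.3,0],"rotation": [0,0,3]},{"grip": 255,"xyz": [-0.5,0.3,0],"rotation": [0,0,3]}]}}

```text
time: 10.35
ee_pos: [0.5324, -0.0776, 0.1505]
eef_rot: [0.717, -0.697, 0.003, 0.0]
ft_force: [2.6, -4.3, -3.6]
width: 0.0216
```

Run:
```python
from h import *
s=r.read_state(); print(s['ft_force'],s['torque'],s['width'])
rel((.532,-.0768,.150),-77)
```

```text
[ 2.59443879 -4.31315065 -3.56816276] [-1.38772001 -0.8973602   0.12897222] 0.021628495160896436
xyz [-0.8  0.4  0.5] rot [ -0.2  -0.3 -11.4] | now [ 0.5324 -0.0776  0.1505] yaw -88.4
```

>>> {"fn": "apply_moves", "kwargs": {"increments": [{"grip": 255,"xyz": [-0.5,0.3,0],"rotation": [0,0,2]},{"grip": 255,"xyz": [-0.5,0.3,0],"rotation": [0,0,3]},{"grip": 255,"xyz": [-0.5,0.3,0],"rotation": [0,0,3]}]}}

```text
time: 10.72
ee_pos: [0.5323, -0.0775, 0.1505]
eef_rot: [-0.699, 0.716, -0.003, -0.0]
ft_force: [2.5, -5.3, -3.9]
width: 0.0217
```

Run:
```python
from h import *
s=r.read_state(); print(s['ft_force'],s['torque'],s['width'],s['joint_positions'].round(2))
rel((.532,-.0768,.150),-77)
c=cam('scene'); im=c['img'].copy()
im=cv2.resize(im[130:190,250:310],None,fx=10,fy=10,interpolation=cv2.INTER_CUBIC)
cv2.imwrite('pics/scene9.png',im)
```

```text
[ 2.50834509 -5.33377735 -3.86186685] [-1.48338559 -0.86526631  0.22344879] 0.02174337724046784 [ 0.46  0.23 -0.46  1.78  0.12  1.15 -1.63]
xyz [-0.7  0.4  0.5] rot [ -0.2  -0.3 -14.4] | now [ 0.5323 -0.0775  0.1505] yaw -91.4
```

View pics/scene9.png

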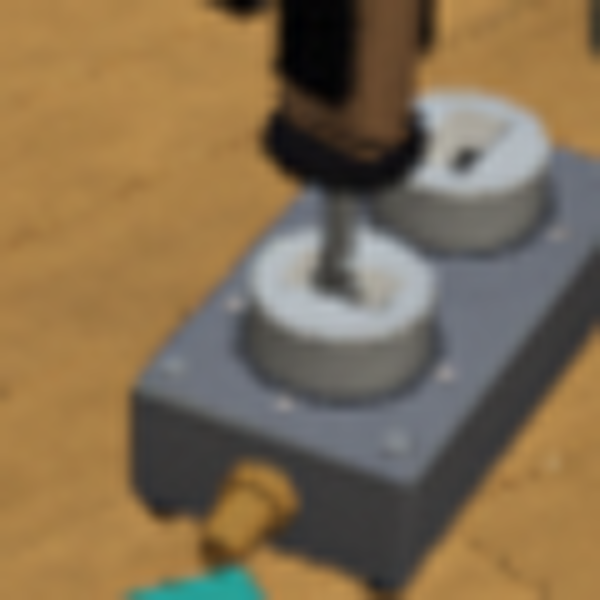

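Torque doubled (0.11→0.22 N·m), so the stop is near. A bit more to confirm.

>>> {"fn": "apply_moves", "kwargs": {"increments": [{"grip": 255,"xyz": [-0.5,0.3,0],"rotation": [0,0,2]},{"grip": 255,"xyz": [-0.5,0.3,0],"rotation": [0,0,4]},{"grip": 255,"xyz": [-0.5,0.3,0],"rotation": [0,0,4]}]}}

```text
time: 11.15
ee_pos: [0.5323, -0.0774, 0.1505]
eef_rot: [-0.673, 0.739, -0.004, 0.0]
ft_force: [2.4, -3.3, -3.7]
width: 0.0218
```

Run:
```python
from h import *
s=r.read_state(); print(s['ft_force'],s['torque'],s['width'])
rel((.532,-.0768,.150),-77)
```

```text
[ 2.39594937 -3.333319   -3.66868769] [-1.50284468 -0.8272163   0.46818602] 0.02176513778527826
xyz [-0.6  0.4  0.5] rot [ -0.3  -0.3 -18.3] | now [ 0.5323 -0.0774  0.1505] yaw -95.3
```

Torque is at 0.47 N·m, so the selector is at its stop. Back off inside the play to unload, then check.

>>> {"fn": "apply_moves", "kwargs": {"increments": [{"grip": 255,"xyz": [-0.5,0.3,0],"rotation": [0,0,-4]},{"grip": 255,"xyz": [-0.5,0.3,0],"rotation": [0,0,-8]},{"grip": 255,"xyz": [-0.5,0.3,0],"rotation": [0,0,-10]},{"grip": 255,"xyz": [-0.5,0.3,0],"rotation": [0,0,-10]}]}}

```text
time: 11.65
ee_pos: [0.5323, -0.0773, 0.1506]
eef_rot: [0.735, -0.678, 0.004, 0.0]
ft_force: [2.9, -4.5, -2.8]
width: 0.0215
```

Run:
```python
from h import *
s=r.read_state(); print(s['ft_force'],s['torque'],s['width'])
rel((.532,-.0768,.150),-77)
```

```text
[ 2.93910272 -4.47242106 -2.79415085] [-1.35999971 -0.78820413  0.09116124] 0.02150618223896987
xyz [-0.6  0.2  0.6] rot [-0.3 -0.4 -8.3] | now [ 0.5323 -0.0773  0.1506] yaw -85.3
```

>>> {"fn": "apply_moves", "kwargs": {"increments": [{"grip": 255,"xyz": [-0.5,0.3,-6],"rotation": [0,0,0]},{"grip": 255,"xyz": [-0.5,0.3,-14],"rotation": [0,0,0]},{"grip": 255,"xyz": [-0.5,0.3,-40],"rotation": [0,0,0]},{"grip": 255,"xyz": [-0.5,0.3,-80],"rotation": [0,0,0]},{"grip": 255,"xyz": [-0.5,0.3,-110],"rotation": [0,0,0]}]}}

```text
time: 12.28
ee_pos: [0.5314, -0.0749, 0.2627]
eef_rot: [0.736, -0.677, 0.004, -0.001]
ft_force: [0.9, 0.5, -1.6]
width: 0.0216
```

Run:
```python
from h import *
s=r.read_state(); print(s['ft_force'],s['torque'],s['width'])
rel((.478,.230,.265),64.6)
c=cam('scene'); im=c['img'].copy()
im=cv2.resize(im[80:200,210:330],None,fx=5,fy=5,interpolation=cv2.INTER_CUBIC)
cv2.imwrite('pics/scene10.png',im)
c=cam('top'); cv2.imwrite('pics/top10.png',cv2.resize(c['img'][120:220,280:400],None,fx=5,fy=5,interpolation=cv2.INTER_CUBIC))
```

```text
[ 0.88401832  0.5201073  -1.55699334] [ 0.05666001 -0.01804164 -0.00742967] 0.021592515308087427
xyz [-308.3   28.    -4. ] rot [   0.3   -0.6 -149.8] | now [ 0.5314 -0.0749  0.2627] yaw -85.2
```

View pics/scene10.png

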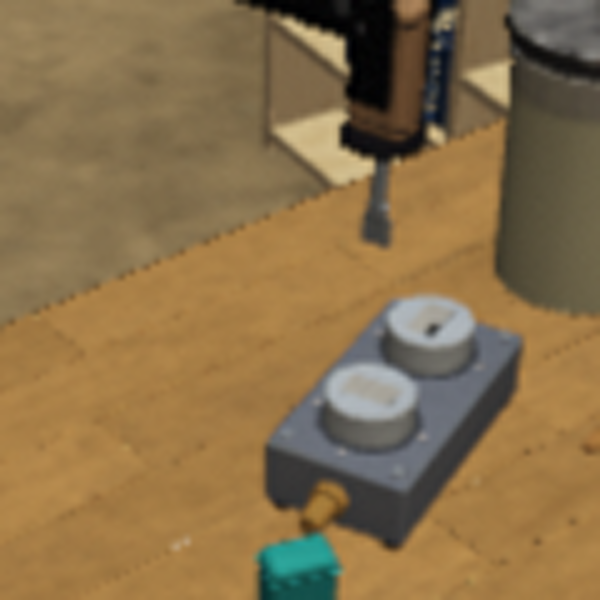

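The near selector's slot (370,385) now lies across the box and the other (430,325) is unchanged. Rotate back and travel to the stand.

>>> {"fn": "apply_moves", "kwargs": {"increments": [{"grip": 255,"xyz": [0,0,0],"rotation": [0,0,-10]},{"grip": 255,"xyz": [0,0,-2],"rotation": [0,0,-20]},{"grip": 255,"xyz": [-30,3,-4],"rotation": [0,0,-30]},{"grip": 255,"xyz": [-60,6,-4],"rotation": [0,0,-40]},{"grip": 255,"xyz": [-90,9,-4],"rotation": [0,0,-50]}]}}

```text
time: 13.0
ee_pos: [0.5155, 0.0157, 0.2673]
eef_rot: [0.954, -0.3, 0.005, 0.001]
ft_force: [0.4, -0.0, -1.3]
width: 0.0216
```

>>> {"fn": "apply_moves", "kwargs": {"increments": [{"grip": 255,"xyz": [-10,-10,0],"rotation": [0,0,-10]},{"grip": 255,"xyz": [-30,-20,0],"rotation": [0,0,-20]},{"grip": 255,"xyz": [-50,-40,0],"rotation": [0,0,-30]},{"grip": 255,"xyz": [-65,-60,0],"rotation": [0,0,-40]},{"grip": 255,"xyz": [-70,-80,0],"rotation": [0,0,-50]}]}}

```text
time: 13.62
ee_pos: [0.5029, 0.1232, 0.2664]
eef_rot: [0.991, 0.135, 0.004, 0.003]
ft_force: [0.6, -0.0, -0.8]
width: 0.0216
```

Run:
```python
from h import *
s=r.read_state(); print(s['ft_force'],s['torque'],s['width'],s['joint_positions'].round(2))
rel((.475,.2286,.265),64.6)
c=cam('top'); cv2.imwrite('pics/top11.png',cv2.resize(c['img'],(768,576),interpolation=cv2.INTER_CUBIC))
```

```text
[ 0.58801071 -0.022934   -0.84124157] [-0.00865819 -0.12713109  0.06114708] 0.021559936546830267 [ 0.35  0.13 -0.74  1.66  0.1   1.38 -0.13]
xyz [   1.4 -109.     0.7] rot [  0.5  -0.2 -49. ] | now [0.5029 0.1232 0.2664] yaw 15.6
```

View pics/top11.png

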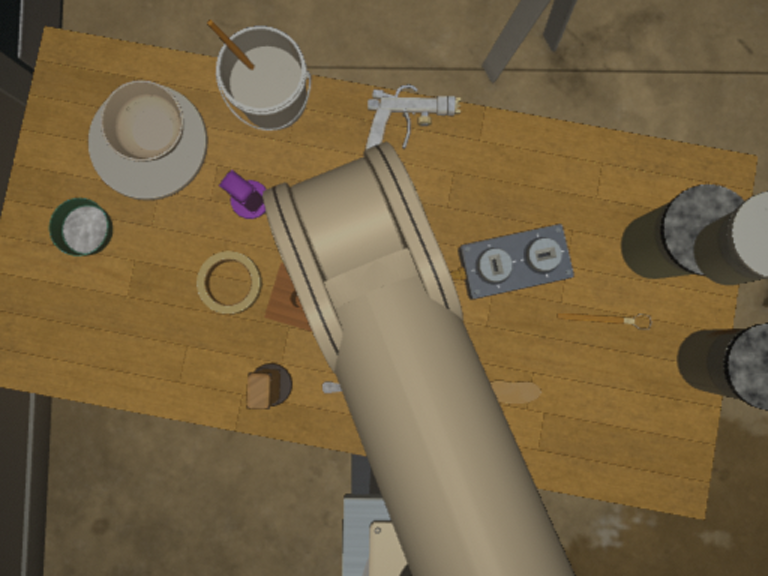

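Box is visible: near selector (495,265) stands across, the other (545,255) along. I'll measure both angles while clear.

>>> {"fn": "apply_moves", "kwargs": {"increments": [{"grip": 255,"xyz": [0,-25,0],"rotation": [0.5,-0.2,-10]},{"grip": 255,"xyz": [0,-50,0],"rotation": [0.5,-0.2,-20]},{"grip": 255,"xyz": [1,-75,0],"rotation": [0.5,-0.2,-30]},{"grip": 255,"xyz": [1.4,-100,0],"rotation": [0.5,-0.2,-40]},{"grip": 255,"xyz": [1.4,-109,0],"rotation": [0.5,-0.2,-49]}]}}

```text
time: 14.3
ee_pos: [0.473, 0.2325, 0.2654]
eef_rot: [0.841, 0.541, 0.0, -0.001]
ft_force: [0.2, -0.4, -1.9]
width: 0.0216
```

Run:
```python
from h import *
slots(cam('top'))
s=r.read_state(); print(s['ft_force'],s['torque'],s['width'],s['joint_positions'].round(2))
rel((.475,.2286,.205),64.6)
c=cam('scene'); im=c['img'].copy()
R0=R.from_quat(s['eef_rot']);p=np.array(s['ee_pos'])
pts=[p+R0.apply([0,0,.0945]),p+R0.apply([.0,.008,.0945]),p+R0.apply([0,-.008,.0945]),p+R0.apply([0,0,.0345]),[.475,.2286,.072],[.476,.230,.072]]
im=cv2.resize(im[120:270,160:290],None,fx=4,fy=4,interpolation=cv2.INTER_CUBIC)
for q,col in zip(proj(c,np.array(pts)),[(0,0,255)]*3+[(255,0,0)]+[(0,255,0)]*2):
    cv2.circle(im,tuple(int(x) for x in ((q-[160,120]+.5)*4)),2,col,-1)
cv2.imwrite('pics/scene12.png',im)
```

```text
144 area mm2 1213.25 centre 531.1266639192252 -77.18147537605606 axis deg -11.30255027371825 rect [41. 40.] 90.0
100 area mm2 157.75 centre 530.4301109350238 -76.156735340729 axis deg 13.520799101326478 rect [23.48272514  7.97219515] 12.528807640075684
144 area mm2 1139.75 centre 550.6303136652774 -155.4731739416539 axis deg 44.28736921529736 rect [38. 41.] 90.0
100 area mm2 171.75 centre 548.1663755458515 -153.63842794759827 axis deg -78.60656291718693 rect [ 9.02134228 21.76889038] 11.309932708740234
[-0.93989108  1.02172815 -0.96446684] [ 0.07276607 -0.07527698 -0.0081479 ] 0.021649947898203063 [ 0.26  0.19 -0.9   1.63  0.15  1.39  0.5 ]
xyz [-3.2  3.9 60.4] rot [-0.1 -0.1  1.4] | now [0.4728 0.233  0.2654] yaw 66.0
```

View pics/scene12.png

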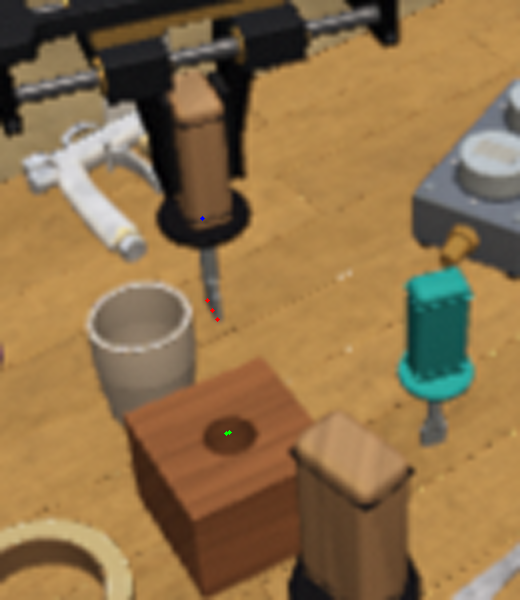

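Slot now at 13.5° against the box's short side at 13°, so it is at the across stop. The other still reads −78.6°, as before (−78). Green dots fall on the hole centre (229,434) and the blade (213,310) matches the projection. Descend.

>>> {"fn": "apply_moves", "kwargs": {"increments": [{"grip": 255,"xyz": [-3.2,3.9,20],"rotation": [-0.1,-0.1,1.4]},{"grip": 255,"xyz": [-3.2,3.9,50],"rotation": [-0.1,-0.1,1.4]},{"grip": 255,"xyz": [-3.2,3.9,75],"rotation": [-0.1,-0.1,1.4]},{"grip": 255,"xyz": [-3.2,3.9,85],"rotation": [-0.1,-0.1,1.4]},{"grip": 255,"xyz": [-3.2,3.9,85],"rotation": [-0.1,-0.1,1.4]}]}}

```text
time: 15.02
ee_pos: [0.4753, 0.2272, 0.1802]
eef_rot: [0.849, 0.529, -0.0, -0.0]
ft_force: [-0.8, 0.2, -1.0]
width: 0.0217
```

Run:
```python
from h import *
s=r.read_state(); print(s['ft_force'],s['torque'],s['width'])
rel((.475,.2286,.1065),64.6)
c=cam('scene'); im=c['img'].copy()
cv2.imwrite('pics/scene13.png',cv2.resize(im[120:270,160:290],None,fx=4,fy=4,interpolation=cv2.INTER_CUBIC))
```

```text
[-0.8243291   0.24888222 -0.95257093] [ 0.04614788 -0.1509238  -0.00217685] 0.02168331904864274
xyz [ 1.2 -0.9 73.7] rot [-0.   0.  -0.8] | now [0.4753 0.2272 0.1802] yaw 63.8
```

View pics/scene13.png

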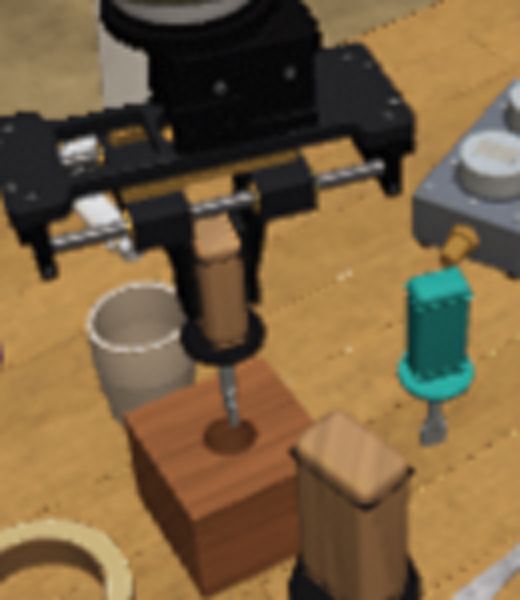

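>>> {"fn": "apply_moves", "kwargs": {"increments": [{"grip": 255,"xyz": [1.2,-0.9,15],"rotation": [0,0,-0.8]},{"grip": 255,"xyz": [1.2,-0.9,35],"rotation": [0,0,-0.8]},{"grip": 255,"xyz": [1.2,-0.9,55],"rotation": [0,0,-0.8]},{"grip": 255,"xyz": [1.2,-0.9,68],"rotation": [0,0,-0.8]},{"grip": 255,"xyz": [1.2,-0.9,71],"rotation": [0,0,-0.8]}]}}

```text
time: 15.7
ee_pos: [0.4749, 0.2289, 0.1087]
eef_rot: [0.845, 0.535, -0.001, -0.0]
ft_force: [1.0, -0.6, -1.2]
width: 0.0219
```

Run:
```python
from h import *
s=r.read_state(); print(s['ft_force'],s['torque'],s['width'])
rel((.475,.2286,.1065),64.6)
```

```text
[ 0.9703014  -0.61030237 -1.23415599] [ 0.04104202 -0.14449271  0.00371623] 0.02189435806181235
xyz [-0.2  0.2  2.2] rot [-0.1  0.   0. ] | now [0.4749 0.2289 0.1087] yaw 64.6
```

>>> {"fn": "apply_moves", "kwargs": {"increments": [{"grip": 255,"xyz": [0,0,1.5],"rotation": [0,0,0]},{"grip": 255,"xyz": [0,0,2.7],"rotation": [0,0,0]},{"grip": 255,"xyz": [0,0,2.7],"rotation": [0,0,0]}]}}

```text
time: 16.08
ee_pos: [0.4752, 0.229, 0.1065]
eef_rot: [0.845, 0.535, -0.0, -0.0]
ft_force: [-0.6, -0.5, 1.7]
width: 0.0217
```

Run:
```python
from h import *
s=r.read_state(); print(s['ft_force'],s['torque'],s['width'])
rel((.475,.2286,.1065),64.6)
```

```text
[-0.55737462 -0.49579692  1.69372373] [ 0.01626318 -0.01863537 -0.02335592] 0.021714651660084884
xyz [-0.5  0.   0. ] rot [-0.  0.  0.] | now [0.4752 0.229  0.1065] yaw 64.6
```

Fz switched from −1.2 to +1.7 N: the guard rests on the block at the original height (TCP 0.1065). Open in place.

>>> {"fn": "apply_moves", "kwargs": {"increments": [{"grip": 200,"xyz": [0,0,0],"rotation": [0,0,0]},{"grip": 150,"xyz": [0,0,0],"rotation": [0,0,0]},{"grip": 80,"xyz": [0,0,0],"rotation": [0,0,0]},{"grip": 0,"xyz": [0,0,0],"rotation": [0,0,0]},{"grip": 0,"xyz": [0,0,0],"rotation": [0,0,0]}]}}

```text
time: 16.7
ee_pos: [0.4752, 0.229, 0.1065]
eef_rot: [0.845, 0.535, -0.0, -0.0]
ft_force: [0.0, -0.4, 0.2]
width: 0.0536
```

>>> {"fn": "apply_moves", "kwargs": {"increments": [{"grip": 0,"xyz": [0,0,0],"rotation": [0,0,0]},{"grip": 0,"xyz": [0,0,-20],"rotation": [0,0,0]},{"grip": 0,"xyz": [0,0,-60],"rotation": [0,0,0]},{"grip": 0,"xyz": [0,0,-110],"rotation": [0,0,0]},{"grip": 0,"xyz": [0,0,-170],"rotation": [0,0,0]}]}}

```text
time: 17.32
ee_pos: [0.4746, 0.229, 0.2791]
eef_rot: [0.845, 0.535, -0.0, -0.0]
ft_force: [2.1, 0.2, 0.6]
width: 0.0866
```

>>> {"fn": "apply_moves", "kwargs": {"increments": [{"grip": 0,"xyz": [-40,40,-20],"rotation": [0,0,0]},{"grip": 0,"xyz": [-80,80,-20],"rotation": [0,0,0]},{"grip": 0,"xyz": [-120,100,-20],"rotation": [0,0,0]},{"grip": 0,"xyz": [-160,110,-20],"rotation": [0,0,0]},{"grip": 0,"xyz": [-160,110,-20],"rotation": [0,0,0]}]}}

```text
time: 17.95
ee_pos: [0.5055, 0.0342, 0.3004]
eef_rot: [0.846, 0.533, 0.0, 0.001]
ft_force: [0.0, 0.0, -0.3]
width: 0.0871
```

Run:
```python
from h import *
s=r.read_state(); print(s['time'],s['ft_force'],s['width'],s['joint_vel'].round(3))
t=cam('top');c=cam('scene')
slots(t)
H=depthpts(t)[...,2]; v,u=np.mgrid[:384,:512]
m=((u>=185)&(u<215)&(v>=180)&(v<215)&(H>.135)).astype(np.uint8); print('handle top z',np.median(H[m>0]),m.sum())
if m.sum():
    cn=max(cv2.findContours(m,0,cv2.CHAIN_APPROX_NONE)[0],key=len).reshape(-1,2)
    print(cv2.minAreaRect((plane(t,cn,.148)[:,:2]*1000).astype(np.float32)))
a=cv2.resize(c['img'][100:300,160:330],(510,600),interpolation=cv2.INTER_CUBIC)
b=cv2.resize(t['img'][130:230,170:240],(280,400),interpolation=cv2.INTER_CUBIC)
cv2.imwrite('pics/fin.png',np.hstack([a,cv2.copyMakeBorder(b,0,200,0,0,cv2.BORDER_CONSTANT)]))
```

```text
17.95 [ 0.02412724  0.03878741 -0.29022471] 0.08714345151595418 [-0.048  0.015 -0.058 -0.01  -0.004 -0.007 -0.049]
144 area mm2 529.5 centre 542.6839943342776 -74.15590179414542 axis deg -78.30285354798815 rect [17.21251678 40.40260315] 11.633633613586426Traceback (most recent call last):
  File "<stdin>", line 4, in <module>
  File "h.py", line 30, in slots
    k=cv2.connectedComponentsWithStats(m); i=1+k[2][1:,4].argmax(); m=(k[1]==i).astype(np.uint8)
                                               ~~~~~~~~~~~~~~~~~^^
ValueError: attempt to get argmax of an empty sequence
```

The arm now hides the box from the top camera, so I'll check the screwdriver first and the box from the scene camera.

Run:
```python
from h import *
t=cam('top');c=cam('scene')
H=depthpts(t)[...,2]; v,u=np.mgrid[:384,:512]
m=((u>=185)&(u<215)&(v>=180)&(v<215)&(H>.135)&(H<.17)).astype(np.uint8); print('handle top z',np.median(H[m>0]),m.sum())
if m.sum():
    cn=max(cv2.findContours(m,0,cv2.CHAIN_APPROX_NONE)[0],key=len).reshape(-1,2)
    print(cv2.minAreaRect((plane(t,cn,.148)[:,:2]*1000).astype(np.float32)))
a=cv2.resize(c['img'][100:300,160:330],(510,600),interpolation=cv2.INTER_CUBIC)
b=cv2.resize(t['img'][130:230,170:240],(280,400),interpolation=cv2.INTER_CUBIC)
cv2.imwrite('pics/fin.png',np.hstack([a,cv2.copyMakeBorder(b,0,200,0,0,cv2.BORDER_CONSTANT)]))
```

```text
handle top z 0.14662792616279227 161
((474.5983581542969, 228.9593048095703), (22.415769577026367, 33.029991149902344), 64.62251281738281)
```

View pics/fin.png

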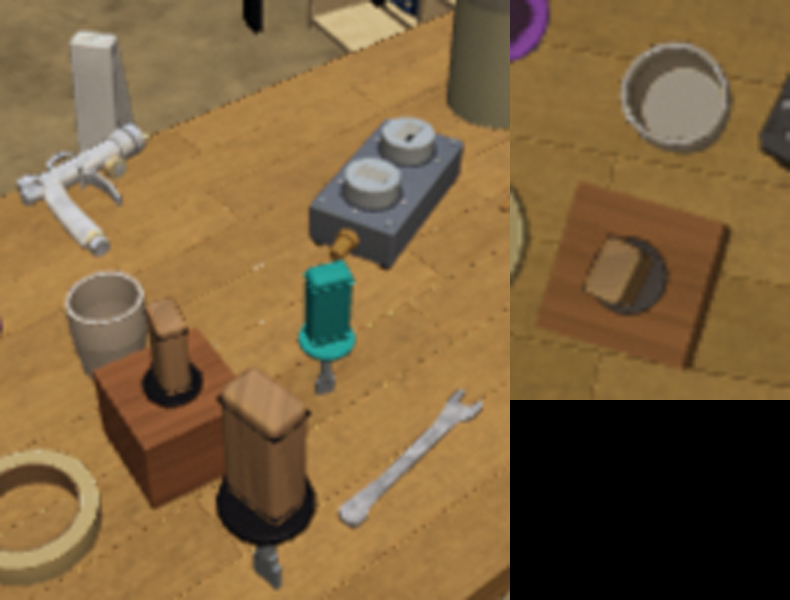

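The screwdriver is upright with its guard flat on the block (crop 170,385) and its top at 0.147 m. The selector (372,175) is across, the other along, and the arm is clear.

```bash
python3 -c "
from bench import r
print(r.close_job())"
```

```text
the job is handed in; nothing more can be done
None
```

I took the small brown screwdriver from the stand, turned the selector next to the nipple clockwise to its stop, and put the screwdriver back. I then let go and handed the job in at about 18 s.

- **Selector:** at the stop the torque rose from about 0.1 to 0.47 N·m. After lifting out, the slot measured 13.5°, against about 13° for the box's short side, so it is at the across stop. The other selector read −78.6°, against −78.0° before, so it is unchanged within the measuring error.
- **Screwdriver:** it is upright, with the handle top at 0.147 m (0.148 expected) and within 2 mm of where it first stood. The guard looks flat on the block, and the gripper was open and clear of everything.
- **Shortfalls:** the pads or arm gave more than I expected, so the tool had to turn about 14–18° past the nominal angle before the torque rose. The wider flare-mouth mask failed in the later pictures, so the final angle comes from the dark slot only. My last angle measurement from the top view failed because the arm hid the box. The final look at the selectors is therefore only by eye, in the scene picture, and it agrees.

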